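Load the die-parts carriage and lock it under the coater guard

ROBOT

A 7-joint arm with a two-finger parallel gripper is mounted at the origin on the work surface. World frame = base frame: x ahead of the robot, y to its left, z up, the work surface at z = 0. Lengths are in m, angles in rad, forces in N, time in s.
With the tool pointing down it reaches from about 0.35 to 0.775 m from the base axis. Payload 3.1 kg.
Tool frame: the origin (TCP) lies on the centre line of the jaws, within the pads' length; the fingertips stand 22 mm ahead of it and the grasp point (between the pads) lies 3 mm ahead of it; z points along the fingers, y is the line along which they close (so a half turn about z gives the same grasp; the last joint's range is limited). The gripper opens to 85 mm and grips with 20 to 120 N. Pads are 22 mm wide; open, the fingers measure 114 mm over their backs; the gripper's body (76 mm by 85 mm) begins 54 mm behind the grasp point. The pads swing forward as they close: fully open they stand 13 mm farther back than shut.
Start: joints at [1.235, 0.311, 0.014, 1.512, -0.004, 1.319, -0.027], TCP at [0.159, -0.526, 0.253] pointing down, gripper open.
Joint ranges: [-2.7, 2.7], [-0.3, 1.91], [-1.27, 1.3], [0.12, 2.57], [-1.44, 4.58], [0.2, 2.03], [-3.05, 3.05]. Speed limits (rad/s): [2.79, 2.79, 3.14, 3.14, 3.14, 3.14, 3.14].

INTERFACE

Orientations are given as a unit quaternion [w, x, y, z].
In Python, from rig import r, optics gives the robot as it stands.
- The arm moves only by the shell command python3 -m crank 'ROWS' [FORCE]. ROWS is JSON, a list of rows, each a list of 5 numbers: the shift along the tool's x, y, z in m, then the turn about the tool's z in degrees, then the opening in per cent of the stroke, from 0 (shut) to 100 (fully open). In form: [[tx, ty, tz, yaw, grip], ...]. A call has exactly 8 rows; each row shifts and turns the commanded pose from where the row before left it, along the tool's axes as they then stand; what a row does not reach is not made up. A row lasts 1/12 s, in which the tool goes at most 41.7 mm and 7.16 degrees, less where a joint would pass 70% of its speed; a pose out of reach is approached as far as the arm can. A call with a gripper value outside its range is refused whole. The fingers move at their own pace and stop on an object; FORCE is the grip in N (left out, the last holds). Time passes only in rows, so rows that do not move let the fingers close, or fill a call up. It gives the time, the measured TCP pose, the force, the opening and the grip force at its end, in the units of the state.
- r.observe(): the state, without advancing time (a new reading comes with each control period).
- optics.capture(name): name is "scene" or "top"; returns a dict with "color" (420x560x3 uint8, red, green, blue), "camera_matrix" (3x3 intrinsics, pixels), "k1" (the pictures are not rectified: a ray, as slopes to the right and down, at radius r is drawn at 1 + k1 r^2 times it, then the intrinsics apply), "R" (3x3) and "t" (3): a world point X has camera coordinates R X + t. Camera axes: x right, y down, z forward; pixel columns grow to the right and rows downward; lengths in m; the calibration is good to about 2 mm. A picture is of the moment at which its call begins. There is no depth.
- r.hand_in(): hands the job in; it is judged then, once.
The state is a dict: "t": time; "joints": joint angles; "qvel": joint speeds; "joint_efforts": joint torques, N m; "eef_pos": TCP position; "ee_rot": TCP orientation; "ft_force": force on the tool from outside, world axes, zero at the start; "moment": the same for the moment, N m; "width": opening from 0.0 (shut) to 1.0 (fully open); "gripper_force": force on a finger pad.
Only numpy, scipy, OpenCV 4.12 (cv2) and the standard library are available. Lean on these libraries where they do the work, as an engineer would, in place of code of your own. Each camera call takes 0.05 s, during which the arm holds its last target. There are 200 camera calls.

TASK

The parts carriage stands locked under the clear guard: flick its brake lever fully up, draw the carriage out to the stop at the loading end and push the lever fully down to lock it there. Put every stainless clamp block and valve body from the bench into the tray, side by side and not stacked; only when all are in, flick the lever fully up, slide the carriage back under the guard to its stop and push the lever fully down again. Leave the other things on the bench where they are.

Things in the scene. Friction and masses are not known exactly. Their poses are not given: they have to be found in the camera images.
- part0_mid (a point): Loose stainless part to be loaded (absent in some runs): a rectangular die clamp block 54 x 34 x 32 mm with two dark socket-head bolts (16 mm dia., 10 mm high) standing on its top, 42 mm high in all, about 0.3 kg. The point is its centre, 21 mm above its underside. Its x runs along the 54 mm length, y across the 34 mm width (two flat parallel faces to grip), z up through its top; it starts upright on the table.
- part1_mid (a point): Loose stainless part to be loaded (absent in some runs): a rectangular die clamp block 54 x 34 x 32 mm with two dark socket-head bolts (16 mm dia., 10 mm high) standing on its top, 42 mm high in all, about 0.3 kg. The point is its centre, 21 mm above its underside. Its x runs along the 54 mm length, y across the 34 mm width (two flat parallel faces to grip), z up through its top; it starts upright on the table.
- part2_mid (a point): Loose stainless part to be loaded (absent in some runs): a rectangular die clamp block 54 x 34 x 32 mm with two dark socket-head bolts (16 mm dia., 10 mm high) standing on its top, 42 mm high in all, about 0.3 kg. The point is its centre, 21 mm above its underside. Its x runs along the 54 mm length, y across the 34 mm width (two flat parallel faces to grip), z up through its top; it starts upright on the table.
- part3_mid (a point): Loose stainless part to be loaded (absent in some runs): a small valve body, a block 34 mm wide and 34 mm high with a round 34 mm flange at each end, 54 mm long over the flanges, a dark 20 mm stub 8 mm high on top, 42 mm high in all, about 0.3 kg. The point is its centre, 21 mm above its underside. Its x runs along the 54 mm length, y across the 34 mm width (two flat parallel faces to grip), z up through its top; it starts upright on the table.
- part4_mid (a point): Loose stainless part to be loaded (absent in some runs): a small valve body, a block 34 mm wide and 34 mm high with a round 34 mm flange at each end, 54 mm long over the flanges, a dark 20 mm stub 8 mm high on top, 42 mm high in all, about 0.3 kg. The point is its centre, 21 mm above its underside. Its x runs along the 54 mm length, y across the 34 mm width (two flat parallel faces to grip), z up through its top; it starts upright on the table.
- tray_floor (a point): Centre of the tray's inner floor, on the carriage, 50 mm above the table. Inside, the tray is 160 mm (x) by 200 mm (y); its 5 mm steel walls rise 20 mm above the floor. x points away from the robot, y along the rails towards the guarded (docked) end, z up.
- guard_entry (a point): The front (robot-side) corner of the guard's entry edge, at its underside, 125 mm above the table. The guard, a clear plate in a yellow frame, is fixed to the rail base; from here it reaches 185 mm along x, 270 mm along y and 14 mm up (axes as the tray floor's). One layer of parts passes below it, two do not. Handle and lever stay outside, on the robot's side.
- handle_grip (a point): Grip point on the carriage's upright black handle post, 22 mm diameter, top 110 mm and foot 54 mm above the table; the point is on its axis, 90 mm above the table. Axes as those of the tray floor. Moving it along the rails slides the carriage (friction about 3 N).
- carriage (a joint): Slide of the carriage along its rails: 0 m = docked, against the end stop under the guard; 0.28 m = loading end, against the other stop, clear of the guard. It grows towards -y of the tray floor's frame. It cannot move while the brake is down.
- brake (a joint): Brake lever hinge: 0 rad = fully up (released, arm slopes 20 degrees up towards the robot), 0.7 rad = fully down (locked, 20 degrees downward). Stays where left; takes about 3 N at the pedal. Its tooth drops into a notch of the bar by the rails only within 4 mm of either end stop; elsewhere it stops on the bar at about 0.3 rad. Below about 0.2 rad the tooth is clear.
- brake_pad (a point): Centre of the black pedal at the lever's free end: 30 mm long, 24 mm wide (along the tray floor's y), 10 mm thick. Press it from above or pinch it across its width. It swings in a vertical plane, 90 mm from the hinge; 34 mm above the table when fully down, 96 mm when fully up. Its axes are the tray floor's when the lever is fully up and tilt with the lever.
- brake_hinge (a point): Axis of the brake lever, on the carriage, 65 mm above the table; the lever points from here towards the robot (-x of this frame, whose axes are those of the tray floor).
- pot: Bystander: small squat jar, 52 mm diameter, 34 mm high. Origin at the centre of its underside.
- tape: Bystander: paper-coloured ring (roll of tape), 56 mm outside diameter, 24 mm high. Origin at the centre of its underside.
- spanner: Bystander: steel spanner 170 mm long lying on the table at the right. Origin under its middle.
- bearing: Bystander: steel ring 70 mm diameter, 22 mm high, on the left. Origin at the centre of its underside.
- flask: Bystander: upright bottle 60 mm diameter, 150 mm high, on the left. Origin at the centre of its underside.
- spool: Bystander: upright white cylinder 60 mm diameter, 70 mm high, on the left. Origin at the centre of its underside.

How it is judged:
On the way, in this order (a step that is already met when the one before it is completed fails the run):
1. the brake is released (lever fully up) (value of joint brake below 0.15 rad), for 0.1 s.
2. the carriage is at the loading stop with the brake locked (value of joint carriage above 0.272 m and value of joint brake above 0.6 rad), for 0.2 s.
3. all parts lie on the tray floor, let go, with the carriage still locked at the loading stop (all of step 2 and x of part0_mid in the frame of tray_floor between -0.075 and 0.075 m and y of part0_mid in the frame of tray_floor between -0.095 and 0.095 m and z of part0_mid in the frame of tray_floor between 0.005 and 0.036 m and x of part1_mid in the frame of tray_floor between -0.075 and 0.075 m and y of part1_mid in the frame of tray_floor between -0.095 and 0.095 m and z of part1_mid in the frame of tray_floor between 0.005 and 0.036 m and x of part2_mid in the frame of tray_floor between -0.075 and 0.075 m and y of part2_mid in the frame of tray_floor between -0.095 and 0.095 m and z of part2_mid in the frame of tray_floor between 0.005 and 0.036 m and x of part3_mid in the frame of tray_floor between -0.075 and 0.075 m and y of part3_mid in the frame of tray_floor between -0.095 and 0.095 m and z of part3_mid in the frame of tray_floor between 0.005 and 0.036 m and x of part4_mid in the frame of tray_floor between -0.075 and 0.075 m and y of part4_mid in the frame of tray_floor between -0.095 and 0.095 m and z of part4_mid in the frame of tray_floor between 0.005 and 0.036 m and linear speed of each of part0, part1, part2, part3, part4 below 0.02 m/s and contact force between each of part0, part1, part2, part3, part4 and the fingers below 0.1 N), for 0.2 s.
4. the brake is released again, the parts in the tray (value of joint brake below 0.15 rad and x of part0_mid in the frame of tray_floor between -0.075 and 0.075 m and y of part0_mid in the frame of tray_floor between -0.095 and 0.095 m and z of part0_mid in the frame of tray_floor between 0.005 and 0.036 m and x of part1_mid in the frame of tray_floor between -0.075 and 0.075 m and y of part1_mid in the frame of tray_floor between -0.095 and 0.095 m and z of part1_mid in the frame of tray_floor between 0.005 and 0.036 m and x of part2_mid in the frame of tray_floor between -0.075 and 0.075 m and y of part2_mid in the frame of tray_floor between -0.095 and 0.095 m and z of part2_mid in the frame of tray_floor between 0.005 and 0.036 m and x of part3_mid in the frame of tray_floor between -0.075 and 0.075 m and y of part3_mid in the frame of tray_floor between -0.095 and 0.095 m and z of part3_mid in the frame of tray_floor between 0.005 and 0.036 m and x of part4_mid in the frame of tray_floor between -0.075 and 0.075 m and y of part4_mid in the frame of tray_floor between -0.095 and 0.095 m and z of part4_mid in the frame of tray_floor between 0.005 and 0.036 m), for 0.1 s.
5. the carriage is docked under the guard with the brake locked (value of joint carriage below 0.008 m and value of joint brake above 0.6 rad), for 0.2 s.
At the end, for the whole second after the job is handed in: The carriage is within 8 mm of its stop under the guard, the brake lever is down beyond 0.6 rad, and every part that is present lies at rest on the tray floor: its centre inside the tray (within 75 mm and 95 mm of the middle) and less than 36 mm above the floor, so not on top of another (all of step 5 and x of part0_mid in the frame of tray_floor between -0.075 and 0.075 m and y of part0_mid in the frame of tray_floor between -0.095 and 0.095 m and z of part0_mid in the frame of tray_floor between 0.005 and 0.036 m and x of part1_mid in the frame of tray_floor between -0.075 and 0.075 m and y of part1_mid in the frame of tray_floor between -0.095 and 0.095 m and z of part1_mid in the frame of tray_floor between 0.005 and 0.036 m and x of part2_mid in the frame of tray_floor between -0.075 and 0.075 m and y of part2_mid in the frame of tray_floor between -0.095 and 0.095 m and z of part2_mid in the frame of tray_floor between 0.005 and 0.036 m and x of part3_mid in the frame of tray_floor between -0.075 and 0.075 m and y of part3_mid in the frame of tray_floor between -0.095 and 0.095 m and z of part3_mid in the frame of tray_floor between 0.005 and 0.036 m and x of part4_mid in the frame of tray_floor between -0.075 and 0.075 m and y of part4_mid in the frame of tray_floor between -0.095 and 0.095 m and z of part4_mid in the frame of tray_floor between 0.005 and 0.036 m and linear speed of each of part0, part1, part2, part3, part4 below 0.02 m/s); the robot touches nothing.
It fails at once if a bystander is moved more than 6 cm (distance of any of pot, tape, spanner, bearing, flask, spool from where it was at the start of the episode above 0.06 m).
It fails at once if the bottle, the white cylinder or the jar is knocked over (angle between any of flask, spool, pot's own z axis and vertical above 0.8 rad).
Of part0, part1, part2, part3, part4 only 3 to 5 are there at a start; the rules pass over those that are not, and their reading is None.
At some moment in a run one of part0, part1, part2, part3, part4 may be knocked a few centimetres aside while the robot is not near it.
Once in a run the grip may slacken for a moment while it holds something.
It also fails if it takes over 210 s, if anything falls off the work surface, if the arm or the gripper's body presses on something with over 40 N, if the wrist force passes 120 N, or if a joint passes its speed limit or range.

## Working session

There is one attempt and no reset: what is moved stays moved. The work goes in short steps, Python scripts to look and compute and a shell command to move; the robot and the scene stay as the last step left them, time stands still between calls to the robot, and variables do not carry over. Pictures are saved under pics/ and viewed, at most 18 in all, crops included, and the job is handed in when it is done.

```bash
ls; mkdir -p pics; python3 - <<'E'
from rig import r, optics
import cv2
s=r.observe(); print({k:s[k] for k in('t','eef_pos','ee_rot','width')})
for n in('scene','top'):
    c=optics.capture(n); cv2.imwrite(f'pics/{n}0.png',c['color'][:,:,::-1]); print(n,c['camera_matrix'],c['k1'],c['R'],c['t'])
E
```

```text
pics
{'t': 0.0, 'eef_pos': array([ 0.15908355, -0.52577142,  0.25222225]), 'ee_rot': array([-1.16477991e-03,  9.89221036e-01,  1.46425179e-01, -2.27068237e-04]), 'width': 1.001619155862337}
scene [[419.25096411   0.         276.94215492]
 [  0.         419.25096411 207.78844363]
 [  0.           0.           1.        ]] -0.0539197217496999 [[-0.50124223  0.8652543   0.00955123]
 [ 0.55414025  0.32945225 -0.76445392]
 [-0.66459371 -0.37788387 -0.64460762]] [ 0.25645571 -0.16895039  1.3825214 ]
top [[462.1113758    0.         273.38459519]
 [  0.         462.1113758  216.00700014]
 [  0.           0.           1.        ]] 0.019505844163468653 [[-0.02585909 -0.99965852  0.00376296]
 [-0.98698018  0.024933   -0.15889766]
 [ 0.15874958 -0.00782291 -0.98728789]] [-0.01967386  0.51421495  1.17027819]
```

View pics/scene0.png

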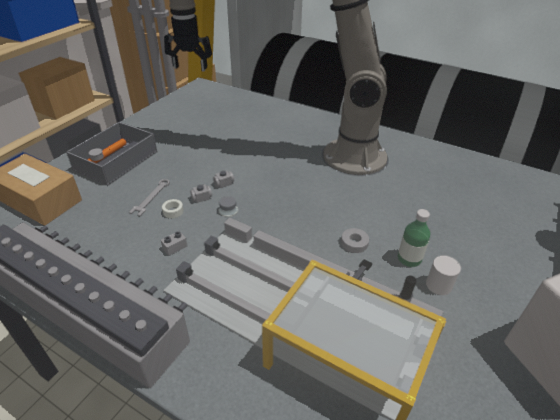

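View pics/top0.png

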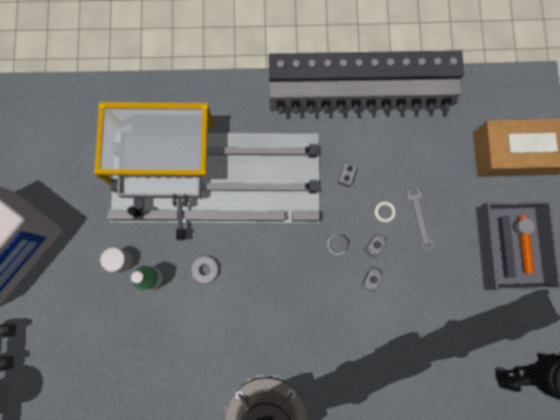

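The scene shows three parts (scene ≈ (224,179), (201,193), (174,243); top ≈ (372,278), (376,244), (348,173)). The pedal is at top (181,233) and the handle post at top (137,208). I'll view enlarged crops next.

```bash
cat > h.py <<'E'
import numpy as np, cv2
from rig import r, optics
def ray(c,px):
    K=c['camera_matrix']; d=np.array([(px[0]-K[0,2])/K[0,0],(px[1]-K[1,2])/K[1,1]]); u=d.copy()
    for _ in range(10): u=d/(1+c['k1']*(u@u))
    R,t=np.array(c['R']),np.array(c['t']); return -R.T@t, R.T@np.array([u[0],u[1],1])
def plane(c,px,z):
    o,d=ray(c,px); return o+d*(z-o[2])/d[2]
def tri(c1,p1,c2,p2):
    A=np.zeros((3,3));b=np.zeros(3);L=[]
    for c,p in((c1,p1),(c2,p2)):
        o,d=ray(c,p); d=d/np.linalg.norm(d); P=np.eye(3)-np.outer(d,d); A+=P;b+=P@o; L.append((P,o))
    x=np.linalg.solve(A,b); return x,max(np.linalg.norm(P@(x-o)) for P,o in L)
def proj(c,X):
    p=np.array(c['R'])@X+c['t']; u=p[:2]/p[2]; u=u*(1+c['k1']*(u@u)); K=c['camera_matrix']; return u*[K[0,0],K[1,1]]+K[:2,2]
def crop(c,x,y,w,h,s):
    return cv2.resize(c['color'][y:y+h,x:x+w,::-1],None,fx=s,fy=s,interpolation=cv2.INTER_CUBIC)
def cat(name,*ims):
    H=max(i.shape[0] for i in ims)
    cv2.imwrite(name,np.hstack([cv2.copyMakeBorder(i,0,H-i.shape[0],0,4,cv2.BORDER_CONSTANT) for i in ims]))
def caps(): return optics.capture('top'),optics.capture('scene')
E
python3 - <<'E'
from h import *
import pickle
t,s=caps(); pickle.dump((t,s),open('c0.pkl','wb'))
a=np.vstack([crop(t,325,155,80,40,5),crop(t,325,225,80,70,5)]); b=crop(s,155,165,90,95,4.3)
cat('pics/parts.png',a,b)
cat('pics/lev.png',crop(t,110,185,100,65,4),crop(s,335,240,100,80,3.9))
E
```

```text
(no output)
```

View pics/parts.png

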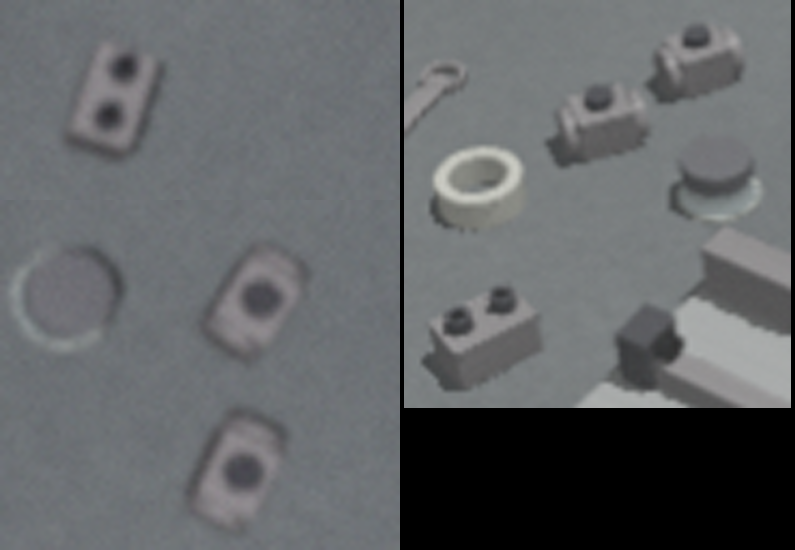

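View pics/lev.png

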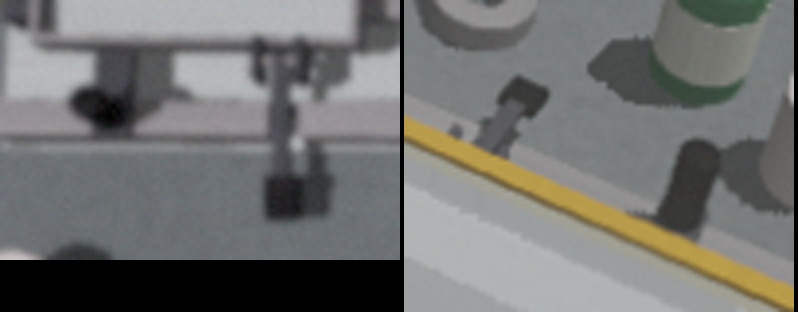

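Parts crop: a clamp block with bolt tops at top (349.8,168.2) and (346.6,178.2), and two valve bodies with stubs at top (377.4,244.6) and (373.6,279). In the lever crop the pedal is at top (181.2,234.2), scene (366,264.4), lever down. The post top is at top (132.5,210.7), scene (410,279).

```bash
python3 - <<'E'
from h import *
import pickle
t,s=pickle.load(open('c0.pkl','rb'))
np.set_printoptions(precision=4,suppress=True)
print('camtop',ray(t,(0,0))[0])
for n,a,b in (('bolt1',(349.8,168.2),(178,234.1)),('bolt2',(346.6,178.2),(167.8,239.2)),('v1',(377.4,244.6),(200.6,187.6)),('v2',(373.6,279),(223.1,173.4)),('pedal',(181.2,234.2),(366,264.4)),('posttop',(132.5,210.7),(410.4,279))):
    print(n,*tri(t,a,s,b))
# valve yaw: corner-based long axis from minAreaRect in top view of light-pinkish steel mask
im=t['color'].astype(int)
m=((im[:,:,0]-im[:,:,2])>-2).astype(np.uint8)
for x,y in((377,244),(373,279),(348,173)):
    w=np.zeros_like(m); w[y-16:y+17,x-16:x+17]=m[y-16:y+17,x-16:x+17]
    c=max(cv2.findContours(w,0,1)[0],key=cv2.contourArea); R=cv2.minAreaRect(c); B=cv2.boxPoints(R); P=[plane(t,b,.034)[:2] for b in B]
    e=[P[1]-P[0],P[2]-P[1]]; e=max(e,key=np.linalg.norm); print(R,'c',np.mean(P,0),'long yaw',np.degrees(np.arctan2(e[1],e[0])),np.linalg.norm(P[1]-P[0]),np.linalg.norm(P[2]-P[1]))
a=plane(t,(108,212),.03);b=plane(t,(318,212),.03)
g=cv2.cvtColor(t['color'],cv2.COLOR_RGB2GRAY).astype(int)
# rail bar front edge
for x0 in (120,165,200,220,240,260,280):
    col=g[205:230,x0]; k=np.argmin(np.diff(col)); print(x0,205+k,plane(t,(x0,205.5+k),0.0),end=' ')
# guard frame
hsv=cv2.cvtColor(t['color'],cv2.COLOR_RGB2HSV); y=cv2.inRange(hsv,(18,150,120),(35,255,255)); R=cv2.minAreaRect(cv2.findNonZero(y)); B=cv2.boxPoints(R)
print(); print([plane(t,b,.139)[:2] for b in B])
E
```

```text
camtop [ 0.3212 -0.0233  1.2372]
bolt1 [ 0.6266 -0.2266  0.0548] 0.012405655214711988
bolt2 [ 0.6214 -0.2417  0.0203] 0.009770244088325518
v1 [ 0.4308 -0.2997  0.0374] 0.002156751141677821
v2 [ 0.3426 -0.2845  0.0381] 0.0018874408417975128
pedal [0.471  0.2106 0.0404] 0.002427444602563456
posttop [0.5246 0.3174 0.1071] 0.001610524457203802
((375.5146789550781, 244.80880737304688), (13.3768892288208, 21.780319213867188), 30.963754653930664) c [ 0.4319 -0.2975] long yaw -33.70936665231625 0.05796188384450529 0.034465524583709384
((371.3620910644531, 278.8448181152344), (14.298541069030762, 22.469135284423828), 21.801406860351562) c [ 0.3443 -0.2813] long yaw -25.008313253844197 0.05827737304075347 0.03648419891095451
((347.25, 174.74998474121094), (12.965337753295898, 20.23857307434082), 18.434946060180664) c [ 0.6216 -0.2333] long yaw -20.611884906533163 0.055946173345400946 0.03461771545980687
120 218 [0.5238 0.3811 0.    ] 165 218 [0.5207 0.26   0.    ] 200 218 [0.5183 0.1656 0.    ] 220 218 [0.517  0.1115 0.    ] 240 218 [0.5156 0.0574 0.    ] 260 218 [0.5142 0.0033 0.    ] 280 218 [ 0.5129 -0.0509  0.    ] 
[array([0.6122, 0.3989]), array([0.7941, 0.4049]), array([0.7881, 0.1265]), array([0.6057, 0.1272])]
```

```bash
cat > go.py <<'E'
# usage: go.py x y z yaw(deg, of tool x)  -> shift in tool axes after the turn, and turn
import sys; from h import *
from scipy.spatial.transform import Rotation as Ro
np.set_printoptions(precision=4,suppress=True)
s=r.observe(); q=s['ee_rot']; M=Ro.from_quat([q[1],q[2],q[3],q[0]]).as_matrix()
yaw=np.degrees(np.arctan2(M[1,0],M[0,0])); print('t',round(s['t'],2),'pos',s['eef_pos'],'yaw',yaw.round(2),'w',round(s['width'],3),'gf',s['gripper_force'],'F',s['ft_force'])
if len(sys.argv)>1:
    X=np.array(list(map(float,sys.argv[1:4]))); Y=float(sys.argv[4]); turn=(yaw-Y+90)%180-90
    M2=M@Ro.from_euler('z',turn,degrees=True).as_matrix()
    print('turn',turn.round(2),'shift mm',(M2.T@(X-s['eef_pos'])*1e3).round(1))
E
python3 -m crank '[[0,0,0,6,100],[0,0,0,6,100],[0,0,0,6.2,100],[0.04,0,0,0,100],[0.04,0,0,0,100],[0.04,0,0,0,100],[0.04,0,0,0,100],[0.04,0,0,0,100]]' 30
python3 -m crank '[[0.04,0,0,0,100],[0.04,-0.02,0,0,100],[0.01,-0.04,0,0,100],[0,-0.04,0,0,100],[0,-0.04,0,0,100],[0,-0.04,0,0,100],[0,-0.04,0,0,100],[0,-0.04,0,0,100]]'
python3 -m crank '[[0,-0.04,0,0,100],[0,-0.04,0,0,100],[0,-0.04,0,0,100],[0,-0.04,0,0,100],[0,-0.04,0,0,100],[0,-0.04,0,0,100],[0,-0.04,0,0,100],[0,-0.04,0,0,100]]'
python3 go.py 0.471 0.2106 0.037 -1.4
```

```text
t: 0.87
eef_pos: [0.3609, -0.5309, 0.2531]
ee_rot: [-0.0, 1.0, -0.012, -0.0]
ft_force: [-0.6, -1.1, -0.1]
width: 1.0
gripper_force: 0.0
t: 1.53
eef_pos: [0.4523, -0.2726, 0.253]
ee_rot: [-0.0, 1.0, -0.012, -0.0]
ft_force: [1.5, 0.0, 0.1]
width: 0.998
gripper_force: 0.0
t: 2.2
eef_pos: [0.4597, 0.047, 0.2534]
ee_rot: [0.0, 1.0, -0.012, 0.0]
ft_force: [0.5, -0.4, 0.4]
width: 1.003
gripper_force: 0.0
t 2.2 pos [0.4597 0.047  0.2534] yaw -1.38 w 1.003 gf 0.0 F [ 0.5391 -0.4291  0.3918]
turn 0.02 shift mm [   7.2 -163.9  216.3]
```

```bash

python3 -m crank '[[0.007,-0.04,0,0,100],[0,-0.04,0,0,100],[0,-0.04,0,0,100],[0,-0.044,0,0,100],[0,0,0.04,0,100],[0,0,0.04,0,100],[0,0,0.02,0,100],[0,0,0,0,100]]'
python3 go.py 0.471 0.2106 0.037 -1.4
python3 - <<'E'
from h import *
t,s=caps()
cat('pics/l1.png',crop(t,140,195,90,70,4),crop(s,330,200,100,100,4))
E
```

```text
t: 2.87
eef_pos: [0.4671, 0.2047, 0.1479]
ee_rot: [0.003, 1.0, -0.011, -0.006]
ft_force: [-0.7, -0.2, -0.8]
width: 1.0
gripper_force: 0.0
t 2.87 pos [0.4671 0.2047 0.1479] yaw -1.32 w 1.0 gf 0.0 F [-0.7418 -0.2046 -0.8112]
turn 0.08 shift mm [  5.   -6.6 110.8]
```

View pics/l1.png

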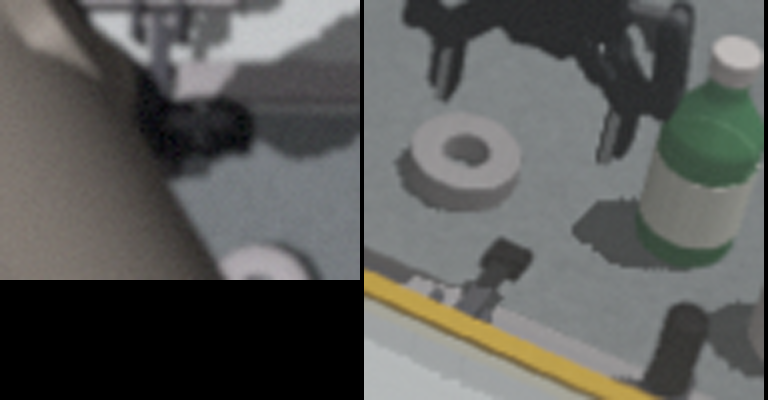

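Gripper hovers above the pedal with jaws either side in y (top (190,228)). It looks clear, so I descend.

```bash

python3 -m crank '[[0.004,-0.002,0.03,0,100],[0,0,0.03,0,100],[0,0,0.03,0,100],[0,0,0.015,0,100],[0,0,0,0,100],[0,0,0,0,100],[0,0,0,0,100],[0,0,0,0,100]]'
python3 go.py 0.471 0.2106 0.037 -1.4
```

```text
t: 3.63
eef_pos: [0.4773, 0.2096, 0.0509]
ee_rot: [-0.001, 1.0, -0.012, 0.003]
ft_force: [0.1, -0.7, -0.1]
width: 0.997
gripper_force: 0.0
t 3.63 pos [0.4773 0.2096 0.0509] yaw -1.38 w 0.997 gf 0.0 F [ 0.0938 -0.7284 -0.0614]
turn 0.02 shift mm [-6.4 -0.8 13.8]
```

```bash

python3 -m crank '[[-0.006,-0.001,0.013,0,100],[0,0,0,0,60],[0,0,0,0,20],[0,0,0,0,20],[0,0,0,0,20],[0,0,0,0,20],[0,0,0,0,20],[0,0,0,0,20]]' 40
python3 -m crank '[[0,0,0,0,10],[0,0,0,0,10],[0,0,0,0,10],[0,0,0,0,10],[0,0,0,0,10],[0,0,0,0,10],[0,0,0,0,10],[0,0,0,0,10]]' 40
python3 go.py 0.471 0.2106 0.099 -1.4
```

```text
t: 4.3
eef_pos: [0.47, 0.2105, 0.0361]
ee_rot: [-0.001, 1.0, -0.012, 0.001]
ft_force: [-0.8, 1.1, 2.8]
width: 0.274
gripper_force: 42.0
t: 4.97
eef_pos: [0.4701, 0.2104, 0.0357]
ee_rot: [-0.001, 1.0, -0.012, 0.001]
ft_force: [2.6, 3.0, 4.0]
width: 0.272
gripper_force: 42.2
t 4.97 pos [0.4701 0.2104 0.0357] yaw -1.35 w 0.272 gf 42.198944091796875 F [2.6485 2.9941 4.0098]
turn 0.05 shift mm [  1.1  -0.3 -63.3]
```

```bash

python3 -m crank '[[-0.003,0,-0.012,0,10],[-0.002,0,-0.012,0,10],[0,0,-0.012,0,10],[0.002,0,-0.012,0,10],[0.003,0,-0.012,0,10],[0,0,-0.004,0,10],[0,0,0,0,10],[0,0,0,0,10]]' 40
python3 go.py 0.471 0.2106 0.099 -1.4
```

```text
t: 5.63
eef_pos: [0.4684, 0.2085, 0.0983]
ee_rot: [0.001, 1.0, -0.012, -0.001]
ft_force: [2.7, 0.9, -2.8]
width: 0.273
gripper_force: 40.4
t 5.63 pos [0.4684 0.2085 0.0983] yaw -1.39 w 0.273 gf 40.378092527389526 F [ 2.6937  0.8903 -2.7576]
turn 0.01 shift mm [ 2.5 -2.2 -0.7]
```

```bash

python3 -m crank '[[0,0,-0.003,0,10],[0,0,0,0,10],[0,0,0,0,10],[0,0,0,0,100],[0,0,0,0,100],[0,0,0,0,100],[0,0,0,0,100],[0,0,-0.01,0,100]]' 40
python3 -m crank '[[0,0,-0.03,0,100],[0,0,-0.03,0,100],[0.01,-0.03,-0.01,0,100],[0.01,-0.04,0,0,100],[0.015,-0.038,0,0,100],[0.01,0,0,0,100],[0,0,0,0,100],[0,0,0,0,100]]' 40
python3 go.py 0.524 0.3174 0.093 -1.4
python3 - <<'E'
from h import *
t,s=caps()
cat('pics/l2.png',crop(t,100,185,100,70,3.5),crop(s,330,200,100,100,4))
E
```

```text
t: 6.3
eef_pos: [0.4675, 0.209, 0.1112]
ee_rot: [0.001, 1.0, -0.012, -0.002]
ft_force: [-0.7, -0.1, -1.2]
width: 0.963
gripper_force: 0.0
t: 6.97
eef_pos: [0.5169, 0.3163, 0.1827]
ee_rot: [0.0, 1.0, -0.012, -0.0]
ft_force: [-0.1, -0.9, -0.7]
width: 0.996
gripper_force: 0.0
t 6.97 pos [0.5169 0.3163 0.1827] yaw -1.38 w 0.996 gf 0.0 F [-0.0739 -0.9361 -0.7011]
turn 0.02 shift mm [ 7.1 -1.4 89.7]
```

View pics/l2.png

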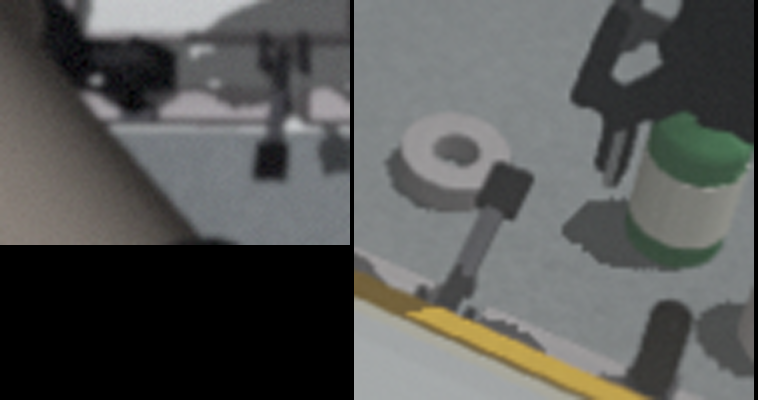

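The lever is up: the pedal has moved to scene ≈ (368,247). Now the handle.

```bash

python3 -m crank '[[0.007,-0.001,0.03,0,100],[0,0,0.03,0,100],[0,0,0.025,0,100],[0,0,0,0,100],[0,0,0,0,100],[0,0,0,0,10],[0,0,0,0,10],[0,0,0,0,10]]' 40
python3 -m crank '[[0,0,0,0,10],[0,0,0,0,10],[0,0,0,0,10],[0,0,0,0,10],[0,0,0,0,10],[0,0,0,0,10],[0,0,0,0,10],[0,0,0,0,10]]' 40
python3 go.py 0.524 0.3174 0.093 -1.4
```

```text
t: 7.73
eef_pos: [0.5249, 0.3183, 0.0997]
ee_rot: [-0.001, 1.0, -0.012, 0.002]
ft_force: [-0.2, 0.3, 0.4]
width: 0.606
gripper_force: 0.0
t: 8.4
eef_pos: [0.5242, 0.3174, 0.0984]
ee_rot: [0.0, 1.0, -0.012, 0.001]
ft_force: [-1.4, -1.7, 5.8]
width: 0.246
gripper_force: 39.6
t 8.4 pos [0.5242 0.3174 0.0984] yaw -1.37 w 0.246 gf 39.636086225509644 F [-1.3681 -1.7041  5.8211]
turn 0.03 shift mm [-0.2 -0.   5.4]
```

```bash

python3 -m crank '[[0,0.01,0,0,10],[0,0.02,0,0,10],[0,0.03,0,0,10],[0,0.03,0,0,10],[0,0.03,0,0,10],[0,0.03,0,0,10],[0,0.03,0,0,10],[0,0.03,0,0,10]]' 40
python3 -m crank '[[0,0.025,0,0,10],[0,0.02,0,0,10],[0,0.012,0,0,10],[0,0.008,0,0,10],[0,0.004,0,0,10],[0,0.004,0,0,10],[0,0,0,0,10],[0,0,0,0,10]]' 40
python3 go.py 0.517 0.0375 0.093 -1.4
```

```text
t: 9.07
eef_pos: [0.5181, 0.1107, 0.0983]
ee_rot: [-0.003, 1.0, -0.01, 0.0]
ft_force: [-2.5, 5.9, 4.6]
width: 0.249
gripper_force: 41.2
t: 9.73
eef_pos: [0.516, 0.04, 0.0983]
ee_rot: [-0.003, 1.0, -0.01, -0.0]
ft_force: [-3.5, 8.0, 7.0]
width: 0.25
gripper_force: 41.5
t 9.73 pos [0.516  0.04   0.0983] yaw -1.15 w 0.25 gf 41.51991248130798 F [-3.5223  8.0424  7.0499]
turn 0.25 shift mm [1.1 2.5 5.3]
```

```bash

python3 -m crank '[[0,0.003,0,0,10],[0,0.003,0,0,10],[0,0,0,0,10],[0,0,0,0,10],[0,0,0,0,10],[0,0,0,0,10],[0,0,0,0,10],[0,0,0,0,10]]' 40
python3 go.py 0.517 0.0375 0.093 -1.4
```

```text
t: 10.4
eef_pos: [0.516, 0.0399, 0.0983]
ee_rot: [-0.007, 1.0, -0.008, 0.0]
ft_force: [-2.5, 16.7, 5.4]
width: 0.251
gripper_force: 42.5
t 10.4 pos [0.516  0.0399 0.0983] yaw -0.9 w 0.251 gf 42.454009652137756 F [-2.5106 16.6971  5.4265]
turn 0.5 shift mm [1.1 2.4 5.3]
```

```bash

python3 -m crank '[[0,-0.005,0,0,10],[0,-0.003,0,0,100],[0,0,0,0,100],[0,0,0,0,100],[0,0,0,0,100],[0,0,0,0,100],[0,0,-0.03,0,100],[0,0,-0.03,0,100]]' 40
python3 -m crank '[[0,0,-0.02,0,0],[-0.01,0.035,0,0,0],[-0.02,0.035,0,0,0],[-0.02,0.03,0,0,0],[0,0,0,0,0],[0,0,0,0,0],[0,0,0,0,0],[0,0,0,0,0]]' 40
python3 go.py 0.464 -0.0705 0.13 -1.4
python3 - <<'E'
from h import *
import pickle
t,s=caps(); pickle.dump((t,s),open('c1.pkl','wb'))
cat('pics/l3.png',crop(t,180,90,160,150,2.4),crop(s,170,170,170,150,2.4))
E
```

```text
t: 11.07
eef_pos: [0.5152, 0.0354, 0.1559]
ee_rot: [0.0, 1.0, -0.013, -0.003]
ft_force: [1.5, -0.8, -0.5]
width: 1.002
gripper_force: 0.0
t: 11.73
eef_pos: [0.4653, -0.0611, 0.1774]
ee_rot: [-0.0, 1.0, -0.011, 0.0]
ft_force: [0.8, -1.2, -0.3]
width: 0.002
gripper_force: 0.0
t 11.73 pos [ 0.4653 -0.0611  0.1774] yaw -1.27 w 0.002 gf 0.0 F [ 0.7669 -1.1709 -0.2923]
turn 0.13 shift mm [-1.1  9.5 47.4]
```

View pics/l3.png

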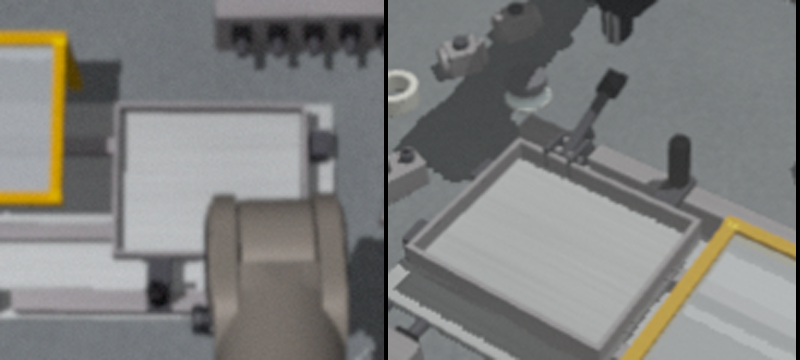

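Carriage is out. The empty tray is at top (229–310, 133–197), the lever is still up and the gripper is above the pedal. Now I press it down.

```bash

python3 -m crank '[[-0.001,0.009,0.03,0,0],[0,0,0.015,0,0],[0,0,0.01,0,0],[0,0,0.012,0,0],[0,0,0.012,0,0],[0,0,0.012,0,0],[0,0,0.012,0,0],[0,0,0.006,0,0]]' 40
python3 -m crank '[[0,0,0.005,0,0],[0,0,0.004,0,0],[0,0,0.003,0,0],[0,0,0,0,0],[0,0,0,0,0],[0,0,0,0,0],[0,0,0,0,0],[0,0,0,0,0]]' 40
python3 go.py 0.464 -0.0705 0.058 -1.4
python3 - <<'E'
from h import *
import pickle
np.set_printoptions(precision=4,suppress=True)
t,s=pickle.load(open('c1.pkl','rb'))
for p in ((228.75,132.9),(309.6,132.9),(228.75,197.1),(305,197.1)): print(plane(t,p,.07))
A=(170+(520-388)/2.4,170+135/2.4) # scene far-left corner (near robot, right end)
B=(170+(700-388)/2.4,170+224/2.4); C=(170+(410-388)/2.4,170+248/2.4)
for p in(A,B,C): print('sc',plane(s,p,.07))
print('tri',tri(t,(228.75,197.1),s,B),tri(t,(309.6,132.9),s,C))
E
```

```text
t: 12.5
eef_pos: [0.4647, -0.0702, 0.0679]
ee_rot: [-0.0, 1.0, -0.011, 0.001]
ft_force: [1.6, -0.1, 3.4]
width: 0.002
gripper_force: 1.3
t: 13.17
eef_pos: [0.4657, -0.0703, 0.0622]
ee_rot: [0.001, 1.0, -0.011, 0.002]
ft_force: [-11.5, 2.2, 39.9]
width: -0.002
gripper_force: 20.6
t 13.17 pos [ 0.4657 -0.0703  0.0622] yaw -1.29 w -0.002 gf 20.561576932668686 F [-11.5328   2.2274  39.907 ]
turn 0.11 shift mm [-1.7  0.2  4.2]
[0.7333 0.0791 0.07  ]
[ 0.7281 -0.1337  0.07  ]
[0.5611 0.081  0.07  ]
[ 0.5562 -0.1153  0.07  ]
sc [ 0.5544 -0.1215  0.07  ]
sc [0.5687 0.0911 0.07  ]
sc [ 0.7272 -0.1193  0.07  ]
tri (array([0.5618, 0.0846, 0.0602]), np.float64(0.0030318808229719213)) (array([ 0.7262, -0.129 ,  0.0648]), np.float64(0.006099305275855604))
```

```bash

python3 -m crank '[[0,0,-0.008,0,0],[0,0,-0.02,0,0],[0,0,-0.04,0,70],[0,0,-0.04,0,70],[0,0,-0.035,0,70],[0,0,0,0,70],[0,0.01,0,0,70],[0,0.02,0,0,70]]' 40
python3 - <<'E'
from h import *
import pickle
t,s=caps(); pickle.dump((t,s),open('c2.pkl','wb'))
cat('pics/l4.png',crop(t,240,150,150,150,2.6),crop(s,140,150,160,150,2.5))
E
python3 go.py 0.344 -0.283 0.15 -25
```

```text
t: 13.83
eef_pos: [0.4627, -0.0988, 0.1992]
ee_rot: [-0.001, 1.0, -0.009, -0.0]
ft_force: [0.5, -0.5, -0.2]
width: 0.697
gripper_force: 0.0
t 13.93 pos [ 0.4613 -0.1055  0.1977] yaw -1.68 w 0.7 gf 0.0 F [-0.57   -0.3857  0.6342]
turn 23.32 shift mm [-31.1 210.3  48.6]
```

View pics/l4.png

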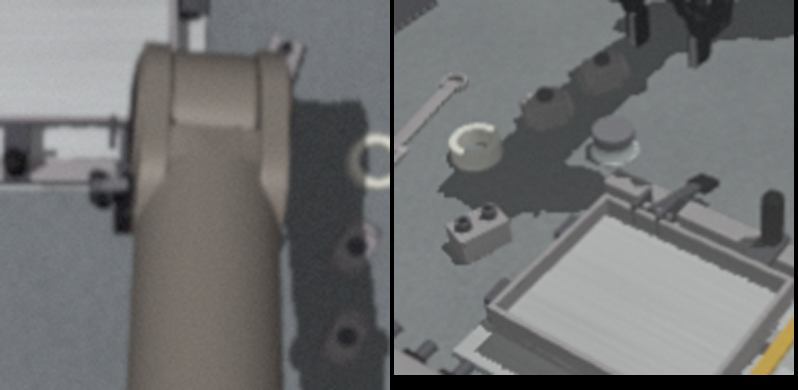

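Lever is down and locked, and all three parts are where they were. Going to valve 2 now.

```bash

python3 -m crank '[[0,0,0,6,70],[0,0,0,6,70],[0,0,0,6,70],[-0.01,0.02,0,5.3,70],[-0.01,0.04,0,0,70],[-0.01,0.04,0,0,70],[0,0.04,0,0,70],[0,0.04,0,0,70]]' 40
python3 -m crank '[[0,0.03,0,0,70],[0,0,0.04,0,70],[0,0,0.01,0,70],[0,0,0,0,70],[0,0,0,0,70],[0,0,0,0,70],[0,0,0,0,70],[0,0,0,0,70]]' 40
python3 go.py 0.344 -0.283 0.028 -25
python3 - <<'E'
from h import *
t,s=caps()
cat('pics/l5.png',crop(t,330,220,80,80,4.8),crop(s,180,140,80,80,4.8))
E
```

```text
t: 14.6
eef_pos: [0.3594, -0.2542, 0.1979]
ee_rot: [-0.001, 0.977, -0.213, -0.002]
ft_force: [2.1, -0.8, 0.6]
width: 0.7
gripper_force: 0.0
t: 15.27
eef_pos: [0.3505, -0.2811, 0.1505]
ee_rot: [0.001, 0.977, -0.213, 0.001]
ft_force: [0.3, -0.7, -0.2]
width: 0.699
gripper_force: 0.0
t 15.27 pos [ 0.3505 -0.2811  0.1505] yaw -24.57 w 0.699 gf 0.0 F [ 0.2573 -0.6547 -0.1612]
turn 0.43 shift mm [ -5.4   4.4 122.5]
```

View pics/l5.png

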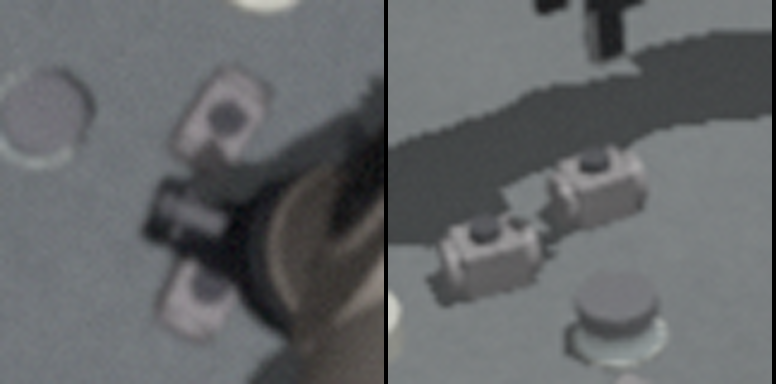

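Valve 2 is unmoved (stub top ≈ (373,280), scene ≈ (223,174)), between the jaws. Descend and grip.

```bash

python3 -m crank '[[-0.005,0.004,0.02,0.4,70],[0,0,0.03,0,70],[0,0,0.03,0,70],[0,0,0.03,0,70],[0,0,0.01,0,70],[0,0,0,0,70],[0,0,0,0,70],[0,0,0,0,20]]' 50
python3 -m crank '[[0,0,0,0,20],[0,0,0,0,20],[0,0,0,0,20],[0,0,0,0,20],[0,0,0,0,20],[0,0,0,0,20],[0,0,0,0,20],[0,0,0,0,20]]' 50
python3 go.py 0.344 -0.283 0.15 -25
```

```text
t: 16.03
eef_pos: [0.3442, -0.2834, 0.0305]
ee_rot: [0.001, 0.976, -0.217, 0.001]
ft_force: [0.4, 0.4, -0.8]
width: 0.574
gripper_force: 0.0
t: 16.7
eef_pos: [0.3445, -0.2839, 0.0311]
ee_rot: [0.001, 0.976, -0.217, 0.002]
ft_force: [-0.8, 0.6, 6.7]
width: 0.395
gripper_force: 49.2
t 16.7 pos [ 0.3445 -0.2839  0.0311] yaw -25.06 w 0.395 gf 49.171167516033165 F [-0.8167  0.6469  6.7279]
turn -0.06 shift mm [  -0.3   -0.5 -118.9]
```

```bash

python3 -m crank '[[0,0,-0.02,0,20],[0,0,-0.03,0,20],[0,0,-0.04,0,20],[0,0,-0.03,0,20],[0,0,0,-6,20],[0,0,0,-6,20],[0,0,0,-6,20],[0,0,0,-5.6,20]]' 50
python3 go.py 0.646 0.038 0.15 -1.4
```

```text
t: 17.37
eef_pos: [0.3425, -0.2823, 0.1494]
ee_rot: [-0.0, 1.0, -0.01, -0.0]
ft_force: [0.1, 0.3, -4.1]
width: 0.395
gripper_force: 50.2
t 17.37 pos [ 0.3425 -0.2823  0.1494] yaw -1.17 w 0.395 gf 50.18906018638518 F [ 0.1368  0.2657 -4.1124]
turn 0.23 shift mm [ 295.6 -327.6   -0.7]
```

```bash

python3 -m crank '[[0.025,-0.025,0,0,20],[0.028,-0.03,0,0,20],[0.028,-0.03,0,0,20],[0.028,-0.03,0,0,20],[0.028,-0.03,0,0,20],[0.028,-0.03,0,0,20],[0.028,-0.03,0,0,20],[0.028,-0.03,0,0,20]]' 50
python3 -m crank '[[0.028,-0.03,0,0,20],[0.028,-0.03,0,0,20],[0.018,-0.032,0,0,20],[0,0,0,0,20],[0,0,0,0,20],[0,0,0,0,20],[0,0,0,0,20],[0,0,0,0,20]]' 50
python3 go.py 0.646 0.038 0.081 -1.4
python3 - <<'E'
from h import *
t,s=caps()
cat('pics/l6.png',crop(t,210,120,120,100,3.3),crop(s,160,170,160,150,2.4))
E
```

```text
t: 18.03
eef_pos: [0.5703, -0.0519, 0.1489]
ee_rot: [0.0, 1.0, -0.013, -0.001]
ft_force: [0.3, -0.6, -3.1]
width: 0.391
gripper_force: 50.1
t: 18.7
eef_pos: [0.6457, 0.0343, 0.1491]
ee_rot: [0.001, 1.0, -0.014, -0.0]
ft_force: [-0.1, -0.3, -3.4]
width: 0.39
gripper_force: 50.1
t 18.7 pos [0.6457 0.0343 0.1491] yaw -1.63 w 0.39 gf 50.141170212300494 F [-0.1259 -0.3062 -3.3969]
turn -0.23 shift mm [ 0.2 -3.9 68.1]
```

View pics/l6.png

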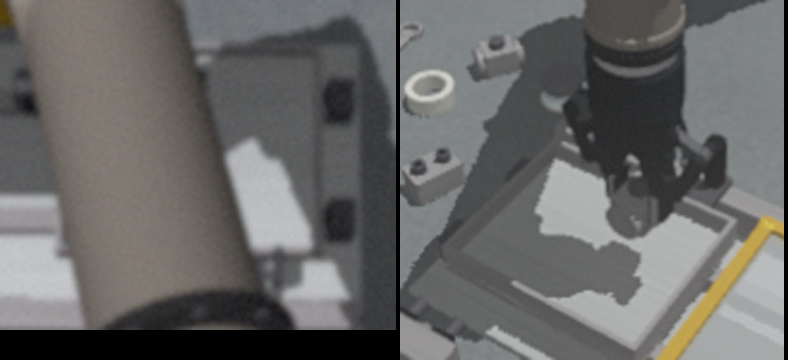

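Valve 2 is held over the +y side of the tray. Lower and release.

```bash

python3 -m crank '[[0,-0.002,0.02,0,20],[0,0,0.02,0,20],[0,0,0.015,0,20],[0,0,0.007,0,20],[0,0,0.003,0,20],[0,0,0.002,0,20],[0,0,0,0,20],[0,0,0,0,20]]' 50
python3 go.py 0.646 0.038 0.081 -1.4
```

```text
t: 19.47
eef_pos: [0.6472, 0.0387, 0.0835]
ee_rot: [-0.0, 1.0, -0.013, 0.001]
ft_force: [0.4, 0.4, -2.7]
width: 0.389
gripper_force: 50.1
t 19.47 pos [0.6472 0.0387 0.0835] yaw -1.48 w 0.389 gf 50.12020073889289 F [ 0.3839  0.4015 -2.7205]
turn -0.08 shift mm [-1.2  0.8  2.5]
```

```bash

python3 -m crank '[[0,0,0.002,0,20],[0,0,0.001,0,20],[0,0,0,0,20],[0,0,0,0,54],[0,0,0,0,54],[0,0,0,0,54],[0,0,0,0,54],[0,0,-0.01,0,54]]' 50
python3 -m crank '[[0,0,-0.03,0,54],[0,0,-0.04,0,54],[0,0,-0.03,0,70],[-0.02,0.03,0,6,70],[-0.02,0.04,0,6,70],[-0.02,0.04,0,6,70],[-0.02,0.04,0,6,70],[-0.02,0.04,0,6,70]]' 50
python3 go.py 0.431 -0.299 0.15 -33.5
python3 - <<'E'
from h import *
t,s=caps()
cat('pics/l7.png',crop(t,210,120,180,180,2.1),crop(s,150,150,180,160,2.2))
E
```

```text
t: 20.13
eef_pos: [0.6445, 0.0384, 0.0872]
ee_rot: [0.0, 1.0, -0.013, -0.003]
ft_force: [0.3, 1.0, -0.9]
width: 0.54
gripper_force: 0.0
t: 20.8
eef_pos: [0.5117, -0.1141, 0.1901]
ee_rot: [0.0, 0.962, -0.274, 0.001]
ft_force: [1.2, -1.3, 0.0]
width: 0.698
gripper_force: 0.0
t 20.8 pos [ 0.5117 -0.1141  0.1901] yaw -31.85 w 0.698 gf 0.0 F [ 1.2096 -1.2916  0.0181]
turn 1.65 shift mm [ 34.6 198.7  40.1]
```

View pics/l7.png

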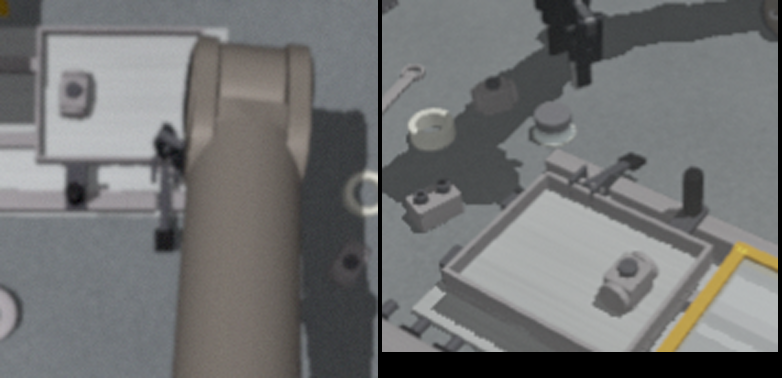

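Valve 2 sits in the tray (top ≈ (246,165)). Valve 1 is unmoved (stub top ≈ (377.6,244.8)).

```bash

python3 -m crank '[[0.01,0.03,0,1.6,70],[0.01,0.035,0,0,70],[0.01,0.035,0,0,70],[0.005,0.035,0,0,70],[0,0.035,0,0,70],[0,0.028,0,0,70],[0,0,0.02,0,70],[0,0,0.02,0,70]]' 50
python3 -m crank '[[0,0,0.01,0,70],[0,0,0,0,70],[0,0,0,0,70],[0,0,0,0,70],[0,0,0,0,70],[0,0,0,0,70],[0,0,0,0,70],[0,0,0,0,70]]' 50
python3 go.py 0.431 -0.299 0.031 -33.5
python3 - <<'E'
from h import *
t,s=caps(); im=crop(s,160,140,90,90,4)
cat('pics/l8.png',crop(t,330,200,90,90,4),im)
E
```

```text
t: 21.57
eef_pos: [0.435, -0.3005, 0.151]
ee_rot: [0.001, 0.958, -0.287, 0.003]
ft_force: [-0.4, 1.3, 0.7]
width: 0.697
gripper_force: 0.0
t: 22.23
eef_pos: [0.4351, -0.2971, 0.1398]
ee_rot: [0.0, 0.959, -0.284, 0.0]
ft_force: [-0.5, 0.4, -0.5]
width: 0.698
gripper_force: 0.0
t 22.23 pos [ 0.4351 -0.2971  0.1398] yaw -33.05 w 0.698 gf 0.0 F [-0.479   0.3541 -0.5246]
turn 0.45 shift mm [ -2.5   3.8 108.8]
```

View pics/l8.png

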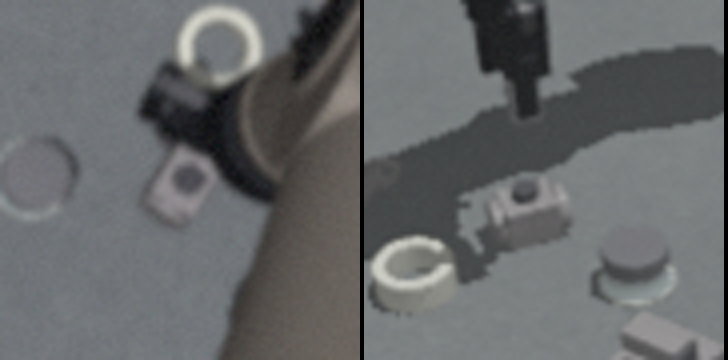

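Valve 1 is still at stub top ≈ (377,245), scene ≈ (200,187), unmoved. Descend and grip.

```bash

python3 -m crank '[[-0.003,0.003,0.02,0.4,70],[0,0,0.03,0,70],[0,0,0.03,0,70],[0,0,0.02,0,70],[0,0,0.008,0,70],[0,0,0,0,70],[0,0,0,0,70],[0,0,0,0,20]]' 50
python3 -m crank '[[0,0,0,0,20],[0,0,0,0,20],[0,0,0,0,20],[0,0,0,0,20],[0,0,0,0,20],[0,0,0,0,20],[0,0,0,0,20],[0,0,0,0,20]]' 50
python3 go.py 0.431 -0.299 0.15 -1.4
```

```text
t: 23.0
eef_pos: [0.432, -0.2988, 0.0329]
ee_rot: [0.0, 0.958, -0.288, 0.002]
ft_force: [0.8, -0.3, -0.2]
width: 0.573
gripper_force: 0.0
t: 23.67
eef_pos: [0.4323, -0.2988, 0.0333]
ee_rot: [0.001, 0.958, -0.288, 0.002]
ft_force: [-0.0, 0.9, 6.5]
width: 0.389
gripper_force: 50.5
t 23.67 pos [ 0.4323 -0.2988  0.0333] yaw -33.46 w 0.389 gf 50.4552036523819 F [-0.0009  0.9304  6.5255]
turn -32.06 shift mm [  -0.8    0.5 -116.7]
```

```bash

python3 -m crank '[[0,0,-0.02,0,20],[0,0,-0.035,0,20],[0,0,-0.035,0,20],[0,0,-0.028,-6.4,20],[0,0,0,-6.4,20],[0,0,0,-6.4,20],[0,0,0,-6.4,20],[0,0,0,-6.4,20]]' 50
python3 go.py 0.6445 -0.022 0.15 -1.4
```

```text
t: 24.33
eef_pos: [0.4298, -0.2975, 0.149]
ee_rot: [-0.0, 1.0, -0.01, -0.001]
ft_force: [0.4, 0.5, -2.9]
width: 0.389
gripper_force: 50.3
t 24.33 pos [ 0.4298 -0.2975  0.149 ] yaw -1.15 w 0.389 gf 50.27610003948212 F [ 0.3608  0.5038 -2.9374]
turn 0.25 shift mm [ 207.9 -280.7   -1.1]
```

```bash

python3 -m crank '[[0.02,-0.027,0,0,20],[0.025,-0.033,0,0,20],[0.025,-0.033,0,0,20],[0.025,-0.033,0,0,20],[0.025,-0.033,0,0,20],[0.025,-0.033,0,0,20],[0.025,-0.033,0,0,20],[0.025,-0.033,0,0,20]]' 50
python3 -m crank '[[0.013,-0.023,0,0,20],[0,0,0,0,20],[0,0,0,0,20],[0,0,0.02,0,20],[0,0,0.015,0,20],[0,0,0,0,20],[0,0,0,0,20],[0,0,0,0,20]]' 50
python3 go.py 0.6445 -0.022 0.083 -1.4
```

```text
t: 25.0
eef_pos: [0.6322, -0.0435, 0.1485]
ee_rot: [0.0, 1.0, -0.013, -0.001]
ft_force: [1.0, -0.7, -3.3]
width: 0.393
gripper_force: 50.2
t: 25.67
eef_pos: [0.6458, -0.0237, 0.1149]
ee_rot: [0.0, 1.0, -0.014, 0.0]
ft_force: [-0.4, -0.1, -2.5]
width: 0.389
gripper_force: 50.2
t 25.67 pos [ 0.6458 -0.0237  0.1149] yaw -1.56 w 0.389 gf 50.19067168235779 F [-0.4107 -0.1035 -2.546 ]
turn -0.16 shift mm [-1.3 -1.7 31.9]
```

```bash

python3 -m crank '[[0,-0.001,0.015,0,20],[0,0,0.01,0,20],[0,0,0.004,0,20],[0,0,0.003,0,20],[0,0,0.001,0,20],[0,0,0,0,20],[0,0,0,0,20],[0,0,0,0,20]]' 50
python3 go.py 0.6445 -0.022 0.083 -1.4
```

```text
t: 26.33
eef_pos: [0.6454, -0.0217, 0.0834]
ee_rot: [0.0, 1.0, -0.013, -0.0]
ft_force: [-5.2, -0.7, 5.6]
width: 0.386
gripper_force: 51.2
t 26.33 pos [ 0.6454 -0.0217  0.0834] yaw -1.48 w 0.386 gf 51.181649565696716 F [-5.2253 -0.7446  5.6188]
turn -0.08 shift mm [-0.9  0.4  0.4]
```

Contact with the floor. Release, then go to the block.

```bash

python3 -m crank '[[0,0,0,0,54],[0,0,0,0,54],[0,0,0,0,54],[0,0,0,0,54],[0,0,-0.01,0,54],[0,0,-0.03,0,54],[0,0,-0.03,0,54],[0,0,-0.03,0,70]]' 50
python3 -m crank '[[0,0.03,0,6,70],[-0.02,0.035,0,6,70],[-0.03,0.035,0,6,70],[-0.03,0.035,0,0,70],[-0.03,0.035,0,0,70],[-0.03,0.035,0,0,70],[-0.02,0.035,0,0,70],[0,0,0,0,70]]' 50
python3 go.py 0.622 -0.2335 0.15 -20.5
python3 - <<'E'
from h import *
import pickle
t,s=caps(); pickle.dump((t,s),open('c3.pkl','wb'))
cat('pics/l9.png',crop(t,210,120,180,140,2.3),crop(s,140,150,180,170,2.1))
E
```

```text
t: 27.0
eef_pos: [0.6456, -0.0212, 0.1828]
ee_rot: [-0.0, 1.0, -0.013, -0.0]
ft_force: [0.4, -0.4, -0.1]
width: 0.662
gripper_force: 0.0
t: 27.67
eef_pos: [0.4407, -0.2042, 0.1818]
ee_rot: [0.003, 0.985, -0.175, -0.002]
ft_force: [-0.0, -1.5, -0.3]
width: 0.702
gripper_force: 0.0
t 27.67 pos [ 0.4407 -0.2042  0.1818] yaw -20.19 w 0.702 gf 0.0 F [-0.0005 -1.5315 -0.2914]
turn 0.31 shift mm [180.1 -36.3  31. ]
```

View pics/l9.png

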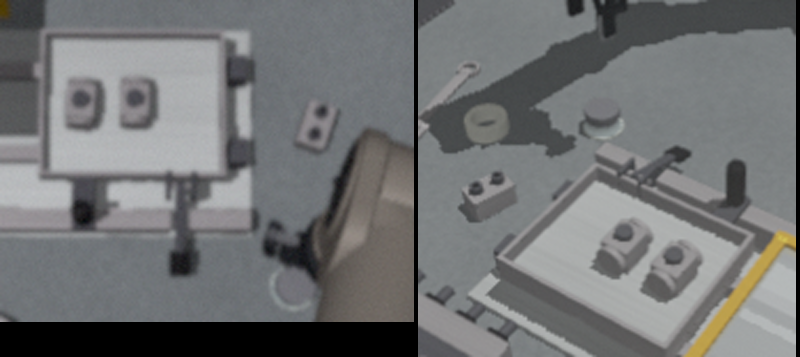

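Both valves lie side by side in the tray (top ≈ (245,163), (269,163)). The block is unmoved (bolts top (349.6,167.8), (346.1,178.3)); quick triangulation with the right pairing, then I move.

```bash

python3 - <<'E'
from h import *
import pickle
t,s=pickle.load(open('c3.pkl','rb'))
a=tri(t,(349.6,167.9),s,(167.4,239.4))[0];b=tri(t,(346.3,178.3),s,(177.8,234.5))[0]; d=a-b
print(a,b,(a+b)/2,np.degrees(np.arctan2(d[1],d[0])))
E
python3 -m crank '[[0.025,-0.004,0,0.3,70],[0.03,-0.006,0,0,70],[0.03,-0.006,0,0,70],[0.03,-0.006,0,0,70],[0.03,-0.006,0,0,70],[0.025,-0.006,0,0,70],[0.01,-0.002,0.02,0,70],[0,0,0,0,70]]' 50
python3 go.py 0.622 -0.2335 0.031 -20.5
```

```text
[ 0.63845458 -0.23889033  0.0376824 ] [ 0.61074434 -0.22915813  0.03619048] [ 0.62459946 -0.23402423  0.03693644] -19.351947483164032
t: 28.43
eef_pos: [0.6321, -0.2199, 0.1574]
ee_rot: [-0.002, 0.986, -0.169, -0.001]
ft_force: [-0.8, 0.4, -1.3]
width: 0.699
gripper_force: 0.0
t 28.43 pos [ 0.6321 -0.2199  0.1574] yaw -19.5 w 0.699 gf 0.0 F [-0.7655  0.4189 -1.3466]
turn 1.0 shift mm [ -4.2  16.6 126.3]
```

```bash

python3 -m crank '[[-0.003,0.016,0.02,0.5,70],[0,0,0.02,0,70],[0,0,0,0,70],[0,0,0,0,70],[0,0,0,0,70],[0,0,0,0,70],[0,0,0,0,70],[0,0,0,0,70]]' 50
python3 go.py 0.6235 -0.234 0.031 -20
```

```text
t: 29.1
eef_pos: [0.6223, -0.2372, 0.1227]
ee_rot: [0.0, 0.984, -0.176, 0.001]
ft_force: [0.2, -0.0, -0.2]
width: 0.698
gripper_force: 0.0
t 29.1 pos [ 0.6223 -0.2372  0.1227] yaw -20.22 w 0.698 gf 0.0 F [ 0.2201 -0.0253 -0.1813]
turn -0.22 shift mm [-0.1 -3.4 91.7]
```

```bash

python3 -m crank '[[0,-0.003,0.03,0,70],[0,0,0.03,0,70],[0,0,0.02,0,70],[0,0,0.01,0,70],[0,0,0,0,70],[0,0,0,0,70],[0,0,0,0,70],[0,0,0,0,20]]' 50
python3 -m crank '[[0,0,0,0,20],[0,0,0,0,20],[0,0,0,0,20],[0,0,0,0,20],[0,0,0,0,20],[0,0,0,0,20],[0,0,0,0,20],[0,0,0,0,20]]' 50
python3 -m crank '[[0,0,-0.02,0,20],[0,0,-0.035,0,20],[0,0,-0.035,0,20],[0,0,-0.028,-6,20],[0,0,0,-6.2,20],[0,0,0,-6.4,20],[0,0,0,0,20],[0,0,0,0,20]]' 50
python3 go.py 0.643 -0.082 0.15 -1.4
```

```text
t: 29.77
eef_pos: [0.6242, -0.2352, 0.0337]
ee_rot: [0.0, 0.984, -0.176, 0.002]
ft_force: [0.2, 0.9, 0.3]
width: 0.572
gripper_force: 0.0
t: 30.43
eef_pos: [0.6241, -0.2347, 0.0334]
ee_rot: [0.0, 0.984, -0.176, 0.002]
ft_force: [1.0, -0.8, 6.6]
width: 0.388
gripper_force: 52.1
t: 31.1
eef_pos: [0.6214, -0.2347, 0.1481]
ee_rot: [-0.0, 1.0, -0.016, -0.001]
ft_force: [-0.6, -0.6, -2.7]
width: 0.385
gripper_force: 51.2
t 31.1 pos [ 0.6214 -0.2347  0.1481] yaw -1.84 w 0.385 gf 51.19978129863739 F [-0.591  -0.6218 -2.6576]
turn -0.44 shift mm [  17.8 -153.2   -1.8]
```

```bash

python3 -m crank '[[0.005,-0.02,0,-0.4,20],[0.005,-0.03,0,0,20],[0.005,-0.035,0,0,20],[0.003,-0.035,0,0,20],[0,-0.022,0,0,20],[0,-0.01,0,0,20],[0,0,0.02,0,20],[0,0,0.01,0,20]]' 50
python3 -m crank '[[0,0,0,0,20],[0,0,0,0,20],[0,0,0,0,20],[0,0,0,0,20],[0,0,0,0,20],[0,0,0,0,20],[0,0,0,0,20],[0,0,0,0,20]]' 50
python3 go.py 0.643 -0.082 0.083 -1.4
```

```text
t: 31.77
eef_pos: [0.643, -0.0825, 0.1174]
ee_rot: [0.0, 1.0, -0.011, -0.001]
ft_force: [-0.4, -1.0, -3.2]
width: 0.388
gripper_force: 51.2
t: 32.43
eef_pos: [0.6441, -0.0831, 0.1196]
ee_rot: [0.0, 1.0, -0.011, 0.0]
ft_force: [-0.1, 0.1, -2.2]
width: 0.389
gripper_force: 51.1
t 32.43 pos [ 0.6441 -0.0831  0.1196] yaw -1.27 w 0.389 gf 51.11468732357025 F [-0.0797  0.0639 -2.1658]
turn 0.13 shift mm [-1.1 -1.1 36.6]
```

```bash

python3 -m crank '[[0,-0.001,0.015,0,20],[0,0,0.012,0,20],[0,0,0.005,0,20],[0,0,0.003,0,20],[0,0,0.002,0,20],[0,0,0,0,20],[0,0,0,0,20],[0,0,0,0,20]]' 50
python3 go.py 0.643 -0.082 0.083 -1.4
```

```text
t: 33.1
eef_pos: [0.6437, -0.0821, 0.0834]
ee_rot: [0.0, 1.0, -0.011, -0.0]
ft_force: [-3.4, 0.0, 5.6]
width: 0.391
gripper_force: 52.1
t 33.1 pos [ 0.6437 -0.0821  0.0834] yaw -1.26 w 0.391 gf 52.11881875991821 F [-3.3779  0.0127  5.5543]
turn 0.14 shift mm [-0.7 -0.1  0.4]
```

```bash

python3 -m crank '[[0,0,0,0,54],[0,0,0,0,54],[0,0,0,0,54],[0,0,0,0,54],[0,0,-0.01,0,54],[0,0,-0.03,0,54],[0,0,-0.03,0,54],[0,0,-0.03,0,100]]' 40
python3 -m crank '[[-0.03,0,0,0,100],[-0.04,-0.005,0,0,100],[-0.04,-0.005,0,0,100],[-0.04,0,0,0,100],[-0.03,0,0,0,100],[0,0,0,0,100],[0,0,0,0,100],[0,0,0,0,100]]' 40
python3 go.py 0.4645 -0.071 0.037 -1.4
python3 - <<'E'
from h import *
t,s=caps()
cat('pics/l10.png',crop(t,200,110,220,190,1.8),crop(s,100,120,240,190,1.65))
E
```

```text
t: 33.77
eef_pos: [0.6439, -0.082, 0.1838]
ee_rot: [-0.0, 1.0, -0.011, -0.0]
ft_force: [0.7, -0.2, 0.2]
width: 0.665
gripper_force: 0.0
t: 34.43
eef_pos: [0.4657, -0.0683, 0.1835]
ee_rot: [0.0, 1.0, -0.011, 0.002]
ft_force: [1.1, 0.4, -0.3]
width: 1.006
gripper_force: 0.0
t 34.43 pos [ 0.4657 -0.0683  0.1835] yaw -1.26 w 1.006 gf 0.0 F [ 1.0536  0.4321 -0.3072]
turn 0.14 shift mm [ -1.6   2.7 146.5]
```

View pics/l10.png

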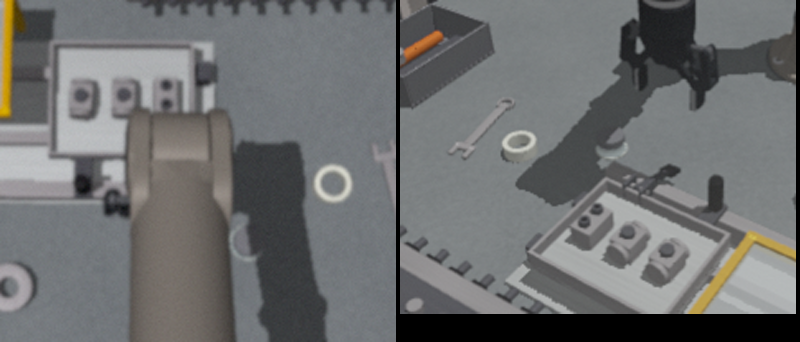

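All three parts stand side by side in the tray (scene ≈ (216,255), (239,266), (263,277)), and no other part is on the bench. Now I pinch the pedal and lift it.

```bash

python3 -m crank '[[-0.001,0.002,0.03,0,100],[0,0,0.04,0,100],[0,0,0.04,0,100],[0,0,0.025,0,100],[0,0,0.01,0,100],[0,0,0,0,100],[0,0,0,0,100],[0,0,0,0,100]]' 40
python3 -m crank '[[0,0,0,0,60],[0,0,0,0,10],[0,0,0,0,10],[0,0,0,0,10],[0,0,0,0,10],[0,0,0,0,10],[0,0,0,0,10],[0,0,0,0,10]]' 40
python3 go.py 0.4645 -0.071 0.037 -1.4
```

```text
t: 35.2
eef_pos: [0.4656, -0.0702, 0.039]
ee_rot: [0.0, 1.0, -0.011, 0.002]
ft_force: [0.2, 0.3, 0.4]
width: 1.001
gripper_force: 0.0
t: 35.87
eef_pos: [0.4635, -0.0686, 0.0379]
ee_rot: [-0.001, 1.0, -0.011, 0.0]
ft_force: [-0.5, 2.9, 5.7]
width: 0.273
gripper_force: 42.1
t 35.87 pos [ 0.4635 -0.0686  0.0379] yaw -1.27 w 0.273 gf 42.08863019943237 F [-0.5185  2.9079  5.7284]
turn 0.13 shift mm [1.1 2.4 0.9]
```

```bash

python3 -m crank '[[-0.003,0,-0.012,0,10],[-0.002,0,-0.012,0,10],[0,0,-0.012,0,10],[0.002,0,-0.012,0,10],[0.003,0,-0.012,0,10],[0,0,-0.005,0,10],[0,0,-0.001,0,10],[0,0,0,0,10]]' 40
python3 go.py
python3 -m crank '[[0,0,0,0,10],[0,0,0,0,10],[0,0,0,0,10],[0,0,0,0,100],[0,0,0,0,100],[0,0,0,0,100],[0,0,0,0,100],[0,0,-0.01,0,100]]' 40
python3 -m crank '[[0,0,-0.03,0,100],[0,0,-0.03,0,100],[0.01,-0.03,-0.01,0,100],[0.01,-0.04,0,0,100],[0.02,-0.038,0,0,100],[0.015,0,0,0,100],[0,0,0,0,100],[0,0,0,0,100]]' 40
python3 go.py 0.517 0.039 0.095 -1.4
python3 - <<'E'
from h import *
t,s=caps()
cat('pics/l11.png',crop(t,200,110,130,130,3),crop(s,200,200,130,120,3))
E
```

```text
t: 36.53
eef_pos: [0.4637, -0.0687, 0.1031]
ee_rot: [-0.001, 1.0, -0.011, 0.001]
ft_force: [2.6, 5.1, -3.2]
width: 0.275
gripper_force: 40.3
t 36.53 pos [ 0.4637 -0.0687  0.1031] yaw -1.22 w 0.275 gf 40.271204710006714 F [ 2.5589  5.0987 -3.2351]
t: 37.2
eef_pos: [0.4614, -0.0706, 0.1121]
ee_rot: [0.0, 1.0, -0.011, -0.002]
ft_force: [-0.2, -0.2, -0.4]
width: 0.956
gripper_force: 0.0
t: 37.87
eef_pos: [0.5203, 0.0356, 0.1838]
ee_rot: [0.0, 1.0, -0.011, 0.0]
ft_force: [0.1, 0.3, -1.1]
width: 0.998
gripper_force: 0.0
t 37.87 pos [0.5203 0.0356 0.1838] yaw -1.22 w 0.998 gf 0.0 F [ 0.0692  0.278  -1.137 ]
turn 0.18 shift mm [-3.4 -3.3 88.8]
```

View pics/l11.png

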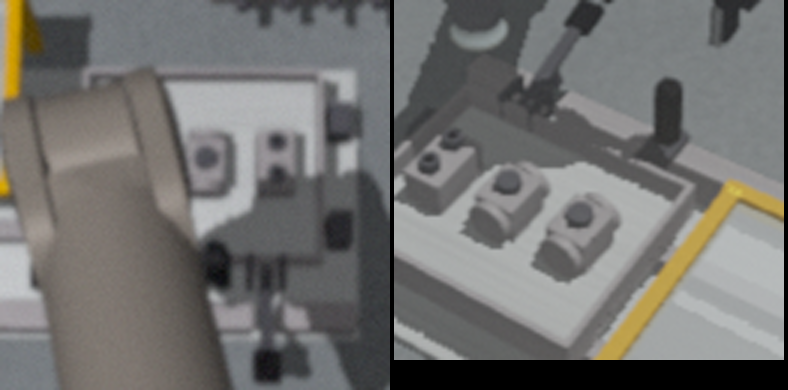

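The lever is up (pedal at scene ≈ (263,205)) and the parts are intact. Grip the handle and push it back.

```bash

python3 -m crank '[[-0.003,-0.003,0.03,0,100],[0,0,0.03,0,100],[0,0,0.026,0,100],[0,0,0,0,100],[0,0,0,0,100],[0,0,0,0,10],[0,0,0,0,10],[0,0,0,0,10]]' 40
python3 -m crank '[[0,0,0,0,10],[0,0,0,0,10],[0,0,0,0,10],[0,0,0,0,10],[0,0,0,0,10],[0,0,0,0,10],[0,0,0,0,10],[0,0,0,0,10]]' 40
python3 go.py 0.5242 0.3185 0.098 -1.4
```

```text
t: 38.63
eef_pos: [0.5185, 0.0386, 0.0993]
ee_rot: [-0.0, 1.0, -0.011, 0.002]
ft_force: [1.1, 0.0, 0.0]
width: 0.607
gripper_force: 0.0
t: 39.3
eef_pos: [0.5177, 0.0402, 0.0984]
ee_rot: [-0.001, 1.0, -0.01, 0.001]
ft_force: [-0.7, 3.4, 5.9]
width: 0.244
gripper_force: 39.5
t 39.3 pos [0.5177 0.0402 0.0984] yaw -1.19 w 0.244 gf 39.45243716239929 F [-0.653   3.4425  5.9044]
turn 0.21 shift mm [  -0.3 -278.3    0.9]
```

```bash

python3 -m crank '[[0,-0.006,0,0,10],[0,-0.012,0,0,10],[0,-0.018,0,0,10],[0,-0.022,0,0,10],[0,-0.025,0,0,10],[0,-0.025,0,0,10],[0,-0.025,0,0,10],[0,-0.025,0,0,10]]' 40
python3 -m crank '[[0,-0.025,0,0,10],[0,-0.022,0,0,10],[0,-0.018,0,0,10],[0,-0.014,0,0,10],[0,-0.012,0,0,10],[0,-0.01,0,0,10],[0,-0.008,0,0,10],[0,-0.005,0,0,10]]' 40
python3 -m crank '[[0,-0.004,0,0,10],[0,-0.004,0,0,10],[0,-0.003,0,0,10],[0,-0.002,0,0,10],[0,-0.002,0,0,10],[0,0,0,0,10],[0,0,0,0,10],[0,0,0,0,10]]' 40
python3 go.py 0.5242 0.3185 0.098 -1.4
```

```text
t: 39.97
eef_pos: [0.5222, 0.194, 0.0984]
ee_rot: [0.002, 1.0, -0.012, 0.001]
ft_force: [0.5, -5.6, 6.7]
width: 0.247
gripper_force: 39.8
t: 40.63
eef_pos: [0.5256, 0.3101, 0.0985]
ee_rot: [0.0, 1.0, -0.011, 0.002]
ft_force: [2.3, -1.5, 6.1]
width: 0.242
gripper_force: 39.6
t: 41.3
eef_pos: [0.5259, 0.3202, 0.0985]
ee_rot: [0.004, 1.0, -0.013, 0.001]
ft_force: [-0.3, -8.0, 9.8]
width: 0.243
gripper_force: 40.7
t 41.3 pos [0.5259 0.3202 0.0985] yaw -1.48 w 0.243 gf 40.67370593547821 F [-0.2895 -8.0339  9.7742]
turn -0.08 shift mm [-1.6  1.7  0.5]
```

```bash

python3 -m crank '[[0,-0.003,0,0,10],[0,-0.003,0,0,10],[0,0,0,0,10],[0,0,0,0,10],[0,0,0,0,10],[0,0,0,0,10],[0,0,0,0,10],[0,0,0,0,10]]' 40
python3 -m crank '[[0,0.005,0,0,10],[0,0.003,0,0,100],[0,0,0,0,100],[0,0,0,0,100],[0,0,0,0,100],[0,0,0,0,100],[0,0,-0.03,0,100],[0,0,-0.03,0,100]]' 40
python3 -m crank '[[0,0,-0.02,0,0],[-0.01,0.035,0,0,0],[-0.02,0.035,0,0,0],[-0.024,0.037,0,0,0],[0,0,0,0,0],[0,0,0,0,0],[0,0,0,0,0],[0,0,0,0,0]]' 40
python3 go.py 0.4705 0.2095 0.06 -1.4
```

```text
t: 41.97
eef_pos: [0.526, 0.3203, 0.0983]
ee_rot: [0.009, 1.0, -0.015, 0.0]
ft_force: [-3.2, -17.2, 15.3]
width: 0.247
gripper_force: 43.3
t: 42.63
eef_pos: [0.5213, 0.3229, 0.1552]
ee_rot: [0.002, 1.0, -0.01, -0.003]
ft_force: [0.3, 0.6, 0.5]
width: 1.005
gripper_force: 0.0
t: 43.3
eef_pos: [0.4691, 0.2216, 0.1779]
ee_rot: [-0.001, 1.0, -0.01, 0.001]
ft_force: [-0.1, 0.6, -0.1]
width: 0.005
gripper_force: 0.0
t 43.3 pos [0.4691 0.2216 0.1779] yaw -1.16 w 0.005 gf 0.0 F [-0.0734  0.5756 -0.0665]
turn 0.24 shift mm [  1.5  12.4 117.9]
```

```bash

python3 -m crank '[[0.001,0.012,0.03,0,0],[0,0,0.015,0,0],[0,0,0.01,0,0],[0,0,0.012,0,0],[0,0,0.012,0,0],[0,0,0.012,0,0],[0,0,0.012,0,0],[0,0,0.006,0,0]]' 40
python3 -m crank '[[0,0,0.005,0,0],[0,0,0.004,0,0],[0,0,0.002,0,0],[0,0,0,0,0],[0,0,0,0,0],[0,0,0,0,0],[0,0,0,0,0],[0,0,0,0,0]]' 40
python3 go.py
```

```text
t: 43.97
eef_pos: [0.4703, 0.2098, 0.068]
ee_rot: [-0.001, 1.0, -0.01, 0.001]
ft_force: [0.8, 0.1, 3.4]
width: -0.001
gripper_force: 1.3
t: 44.63
eef_pos: [0.471, 0.2098, 0.0619]
ee_rot: [-0.001, 1.0, -0.011, 0.003]
ft_force: [-5.2, -2.4, 23.5]
width: 0.004
gripper_force: 12.2
t 44.63 pos [0.471  0.2098 0.0619] yaw -1.22 w 0.004 gf 12.15552270412445 F [-5.1502 -2.4174 23.5276]
```

Bottomed out as before. Retreat clear and check.

```bash

python3 -m crank '[[0,0,-0.008,0,0],[0,0,-0.02,0,0],[0,0,-0.04,0,0],[0,0,-0.04,0,0],[0,0,-0.03,0,0],[0,0.03,0,0,0],[0,0.04,0,0,0],[0,0.04,0,0,0]]' 40
python3 -m crank '[[0,0.04,0,0,0],[0,0.04,0,0,0],[0,0.04,0,0,0],[0,0.04,0,0,0],[0,0.03,0,0,0],[0,0,0,0,0],[0,0,0,0,0],[0,0,0,0,0]]' 40
python3 - <<'E'
from h import *
t,s=caps()
cat('pics/l12.png',crop(t,90,90,140,160,2.6),crop(s,260,230,180,170,2.3))
E
```

```text
t: 45.3
eef_pos: [0.4669, 0.0985, 0.1964]
ee_rot: [-0.001, 1.0, -0.009, 0.001]
ft_force: [0.7, -0.3, 0.1]
width: 0.001
gripper_force: 0.0
t: 45.97
eef_pos: [0.4627, -0.0909, 0.1953]
ee_rot: [-0.001, 1.0, -0.011, 0.0]
ft_force: [-0.8, 0.4, -0.1]
width: -0.003
gripper_force: 0.0
```

View pics/l12.png

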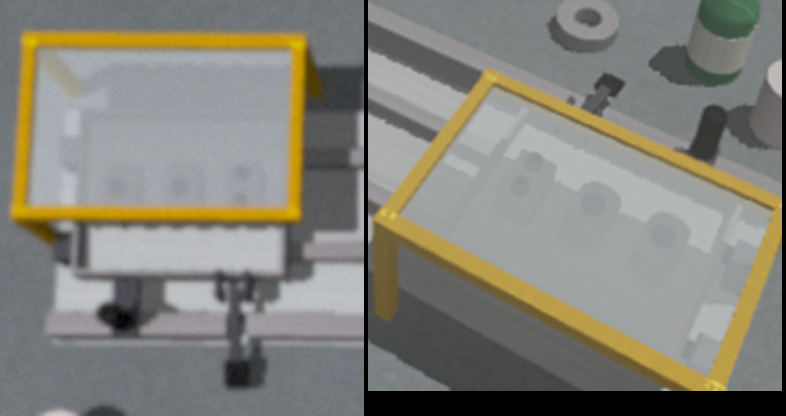

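The carriage is docked, the lever is down (pedal at top ≈ (181,233), as at the start), and all three parts are in the tray under the guard.

```bash
python3 -c "
from rig import r
print(r.hand_in())"
```

```text
the job is handed in; nothing more can be done
None
```

The job is handed in: the three parts on the bench (one clamp block, two valve bodies) are side by side in the tray, and the carriage is docked under the guard with the lever down. The hand-in returned no verdict.

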